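# Fetch the cufflink box from behind the shelf-top things

### The arm

A 6-joint arm with a two-finger parallel gripper is mounted at the origin on the work surface. World frame = base frame: x ahead of the robot, y to its left, z up, the work surface at z = 0. Lengths are in m, angles in rad, forces in N, time in s.
With the tool pointing down it reaches from about 0.325 to 0.9 m from the base axis. Payload 3.5 kg.
Tool frame: the origin (TCP) lies midway between the tips of the shut fingers; the grasp point (between the pads) lies 19 mm behind it (manip.pinch_z is the distance from the TCP to the grasp point, in m); z points along the fingers, y is the line along which they close (so a half turn about z gives the same grasp; the last joint's range is limited). The gripper opens to 85 mm and grips with 20 to 120 N. Pads are 22 mm wide; open, the fingers measure 114 mm over their backs; the gripper's body (76 mm by 85 mm) begins 54 mm behind the grasp point. The pads swing forward as they close: fully open they stand 13 mm farther back than shut.
Start: joints at [-1.311, 0.276, -0.026, 1.268, 0, 1.467], TCP at [0.222, -0.584, 0.231] pointing down, gripper open.
Joint ranges: [-3.12, 3.12], [-0.85, 1.88], [-1.08, 1.24], [-1.95, 2.15], [-1.57, 1.53], [-3.14, 3.14]. Speed limits (rad/s): [2.57, 2.57, 3.14, 3.14, 3.14, 3.14].

### API

Orientations are given as [roll, pitch, yaw] about the fixed x, y, z axes, in that order (R = Rz(yaw) Ry(pitch) Rx(roll)).
In Python, from rig import manip gives the robot as it stands. The module is installed in compiled form; this text tells all that it offers. Calls block until the motion is done:
- manip.movep(position, orientation): joint-space move of the TCP to a pose.
- manip.move_linear(position, rot=None, velocity=0.15): straight line of the TCP; rot=None keeps the orientation; velocity is the mean speed in m/s.
- manip.movej(angles): joint-space move.
- manip.grip(opening): finger opening in m; the grip force is fixed at half the most; returns when the fingers have stopped.
- manip.hold(seconds).
- manip.inverse_kinematics(position, orientation): joint angles nearest the present ones, or None.
- manip.get_obs(): the state.
- manip.read_camera(name): name is "scene" or "top" or "wrist"; returns the picture (400x640x3 uint8, red, green, blue); there is no depth.
- manip.camera_info(name): a dict with "camera_matrix" (3x3 intrinsics, pixels), "k1" (the pictures are not rectified: a ray, as slopes to the right and down, at radius r is drawn at 1 + k1 r^2 times it, then the intrinsics apply), "R" (3x3) and "t" (3): a world point X has camera coordinates R X + t. Camera axes: x right, y down, z forward; pixel columns grow to the right and rows downward; lengths in m; the calibration is good to about 2 mm. A picture is of the moment at which its call begins: read the wrist's pose just before it. camera_info takes no time and is no camera call; for the wrist camera it gives the pose at the moment of the call.
A pose or a line that the arm cannot do raises manip.IKError and nothing moves.
- manip.hand_in(): hands the job in; it is judged then, once.
The state is a dict: "time": time; "q": joint angles; "dq": joint speeds; "tau": joint torques, N m; "tool_pos": TCP position; "tcp_rot": TCP orientation; "force": force on the tool from outside, world axes, zero at the start; "ft_torque": the same for the moment, N m; "finger_gap": finger opening in m; "grasp_force": force on a finger pad.
Only numpy, scipy, OpenCV 4.12 (cv2) and the standard library are available. Lean on these libraries where they do the work, as an engineer would, in place of code of your own. Each camera call takes 0.05 s, during which the arm holds its last target. There are 200 camera calls.

### The job

Get the wooden cufflink box out from behind the perfume atomiser, the little standing mirror and the ring dish: first move all three of these off the shelf, standing upright together in the wooden tray, and then set the box down flat in the middle of the cork mat, its long side along the mat's long side. Only then put the atomiser, the mirror and the ring dish back on the shelf, each upright on the very spot where it stood at the start. Do not tip them over, and leave the small lidded jar and the shoe horn where they are.

Things in the scene. Friction and masses are not known exactly. Their poses are not given: they have to be found in the camera images.
- cubby: Fixed white laminate cubby shelf unit with two clear drawers in its front (they stay shut). 270 deep (x) x 290 wide (y) x 110 high; origin at the centre of its underside on the table, x to its back, z up. Its flat top, without a rim, is 110 mm above the origin.
- tray: Fixed flat wooden tray on the table, to one side of the shelf: 280 (x) x 120 (y) outside, rim 14 high, walls and floor 4 thick. Origin at the centre of its underside. Room for the three things in a row along its x, about 85 mm apart. A thing counts as in the tray when it stands upright on the tray's floor.
- mat: Fixed cork mat on the table, on the other side of the shelf from the tray: 100 (x) x 130 (y, long side) x 4 thick. Origin at the centre of its underside.
- cufflink_box: Loose wooden cufflink box, solid and shut, with a small brass swivel latch on its -x face: 50 (x) x 80 (y, long side) x 40 high, about 150 g. Origin at the centre of its underside, z up. It stands in the middle of the shelf top behind the three other things, long side roughly along the shelf.
- atomiser: Loose round glass perfume atomiser, upright: glass body 42 diameter from 0 to 64 high, neck, then steel pump cap 22 diameter from 72 to 92 (top). The cap does not move. About 160 g. Origin at the centre of its underside, z up. In the front row on the shelf top.
- mirror: Loose small standing steel mirror: round disc 70 diameter and 10 thick (thin along x), its centre 60 above the underside and its top at 95, on a short stem and a foot 46 (x) x 60 (y) x 10 high. About 250 g. Origin at the centre of the foot's underside, z up; the disc's middle plane is x = 0, it faces -x. In the front row on the shelf top, facing roughly as the shelf does.
- dish: Loose jade-green ceramic ring dish: shallow round dish 68 diameter at the rim, 16 high, with an upright ring post in its middle, 18 diameter from 16 up to 66 high, rounded tip at 72. About 150 g. Origin at the centre of its underside, z up. In the front row on the shelf top.
- jar: Loose small white ceramic jar with wooden lid, 38 diameter, 48 high, on the shelf top beside (to the left, +y, of) the cufflink box. Not part of the job. Origin at the centre of its underside.
- shoe_horn: Loose matte grey plastic shoe horn lying along the back edge of the shelf top, about 185 long (y) x 41 wide x 12 high. Not part of the job. Origin under its middle.
Things that resemble listed ones, but are neither listed nor needed, are in the scene too. What is shaped like the mirror but orange is not meant. What is shaped like the dish but blue is not meant.

How it is judged:
On the way, in this order (a step that is already met when the one before it is completed fails the run):
1. the atomiser, the mirror and the ring dish all stand upright in the tray, the cufflink box not yet taken (within 20 mm of its start) (x of atomiser in the frame of tray between -0.125 and 0.125 m and y of atomiser in the frame of tray between -0.05 and 0.05 m and z of each of atomiser, mirror, dish in the frame of tray below 0.012 m and angle between each of atomiser, mirror, dish's own z axis and vertical below 0.15 rad and x of mirror in the frame of tray between -0.125 and 0.125 m and y of mirror in the frame of tray between -0.05 and 0.05 m and x of dish in the frame of tray between -0.125 and 0.125 m and y of dish in the frame of tray between -0.05 and 0.05 m and distance of cufflink_box from where it was at the start of the episode below 0.02 m), for 0.2 s.
2. the cufflink box lies on the mat, let go, while the other three still stand in the tray (horizontal distance between cufflink_box and mat below 0.015 m and z of cufflink_box in the frame of mat below 0.01 m and angle between cufflink_box's own z axis and vertical below 0.1 rad and angle between the x axis of cufflink_box and the x axis of mat, either way round below 0.3 rad and contact force between the fingers and cufflink_box below 0.1 N and x of atomiser in the frame of tray between -0.125 and 0.125 m and y of atomiser in the frame of tray between -0.05 and 0.05 m and z of each of atomiser, mirror, dish in the frame of tray below 0.012 m and angle between each of atomiser, mirror, dish's own z axis and vertical below 0.15 rad and x of mirror in the frame of tray between -0.125 and 0.125 m and y of mirror in the frame of tray between -0.05 and 0.05 m and x of dish in the frame of tray between -0.125 and 0.125 m and y of dish in the frame of tray between -0.05 and 0.05 m), for 0.2 s.
At the end, for the whole second after the job is handed in: The cufflink box lies flat on the mat, its centre within 15 mm of the mat's and its long side within 0.3 rad of the mat's long side; the atomiser, the mirror and the ring dish each stand upright within 15 mm of where they stood at the start; all at rest (horizontal distance between cufflink_box and mat below 0.015 m and z of cufflink_box in the frame of mat below 0.01 m and angle between each of cufflink_box, atomiser, mirror, dish's own z axis and vertical below 0.1 rad and angle between the x axis of cufflink_box and the x axis of mat, either way round below 0.3 rad and distance of each of atomiser, mirror, dish from where it was at the start of the episode below 0.015 m and linear speed of each of atomiser, mirror, dish, cufflink_box below 0.02 m/s and angular speed of each of atomiser, mirror, dish, cufflink_box below 0.2 rad/s); the robot touches nothing.
It fails at once if the lidded jar is shifted by more than 15 mm (distance of jar from where it was at the start of the episode above 0.015 m).
It fails at once if the shoe horn is shifted by more than 15 mm (distance of shoe_horn from where it was at the start of the episode above 0.015 m).
It fails at once if the atomiser is tipped over (angle between atomiser's own z axis and vertical above 0.6 rad).
It fails at once if the standing mirror is tipped over (angle between mirror's own z axis and vertical above 0.6 rad).
It fails at once if the ring dish is tipped over (angle between dish's own z axis and vertical above 0.6 rad).
It also fails if it takes over 147 s, if anything falls off the work surface, if the arm or the gripper's body presses on something with over 40 N, if the wrist force passes 120 N, or if a joint passes its speed limit or range.

## Working session

There is one attempt and no reset: what is moved stays moved. The work goes in short steps, each a Python script; the robot and the scene stay as the last script left them, time stands still between calls to the robot, and variables do not carry over. Pictures are saved under pics/ and viewed, at most 14 in all, crops included, and the job is handed in when it is done.

```bash
mkdir -p pics; ls; python3 - <<'E'
from rig import manip
import cv2,numpy as np
np.set_printoptions(precision=4,suppress=True)
for n in("scene","top"):
    cv2.imwrite(f"pics/{n}0.png",manip.read_camera(n)[:,:,::-1]); i=manip.camera_info(n); print(n,i)
print(manip.pinch_z,manip.get_obs())
E
```

```text
pics
scene {'camera_matrix': array([[444.1414,   0.    , 322.5145],
       [  0.    , 444.1414, 199.9358],
       [  0.    ,   0.    ,   1.    ]]), 'k1': -0.08704478697011322, 'R': array([[-0.7974,  0.603 ,  0.0214],
       [ 0.3941,  0.5473, -0.7384],
       [-0.457 , -0.5803, -0.6741]]), 't': array([ 0.4119, -0.1292,  1.2029])}
top {'camera_matrix': array([[365.2782,   0.    , 322.1733],
       [  0.    , 365.2782, 204.6092],
       [  0.    ,   0.    ,   1.    ]]), 'k1': -0.06323629592940691, 'R': array([[ 0.008 , -0.9999,  0.0146],
       [-0.9978, -0.009 , -0.0664],
       [ 0.0665, -0.0141, -0.9977]]), 't': array([0.0026, 0.539 , 0.9231])}
0.0187 {'time': 0.1, 'q': array([-1.3114,  0.2771, -0.0277,  1.268 ,  0.    ,  1.4674]), 'dq': array([ 0.0003, -0.0021,  0.003 ,  0.0002, -0.0013, -0.0005]), 'tau': array([ -0.    , -44.6708,  29.6128,   0.0084,  -0.0001,   0.    ]), 'tool_pos': array([ 0.2216, -0.5837,  0.2303]), 'tcp_rot': array([-3.1396, -0.0002,  0.3628]), 'force': array([0.3686, 0.0062, 0.5735]), 'ft_torque': array([ 0.016 , -0.0291,  0.0036]), 'grasp_force': 0.0, 'finger_gap': 0.08537953648459899}
```

View pics/scene0.png

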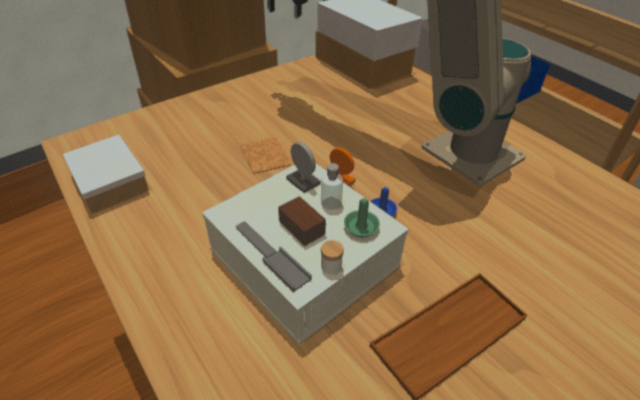

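View pics/top0.png

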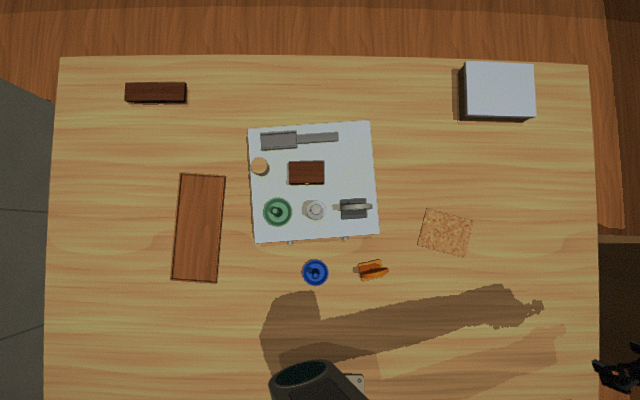

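The top view shows the shelf at about (313,182), the tray at (199,228) and the mat at (445,232).

Possible mix-ups (top-view pixels):
- **Mirror:** grey (354,208) or orange (372,270). I choose grey.
- **Dish:** green (277,211) or blue (315,272). I choose green.
- **Box:** on the shelf (306,173) or the dark block on the table (155,92). I choose the one on the shelf.
- **Atomiser:** (315,210), the only one.

I'll check these in one close crop.

```bash
python3 - <<'E'
import cv2
a=cv2.imread("pics/top0.png")
c=cv2.resize(a[115:255,240:390],None,fx=4.2,fy=4.2,interpolation=cv2.INTER_CUBIC);print(c.shape)
cv2.imwrite("pics/crop0.png",c)
E
```

```text
(588, 630, 3)
```

View pics/crop0.png

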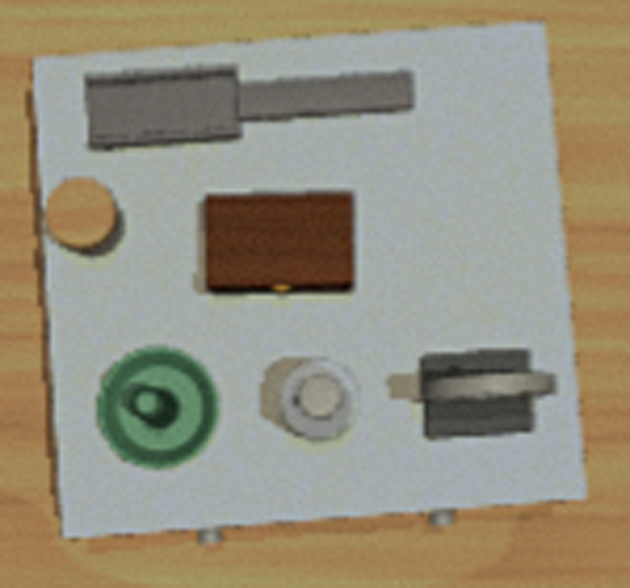

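The crop confirms it. The green dish centre is at (157,407), the atomiser cap at (320,395), and the grey mirror's foot spans (421–534, 349–438). The box on the shelf has its brass latch to the front at (282,288), and the jar is at (82,213). Next I turn these into positions.

```bash
cat > h.py <<'E'
import numpy as np, cv2
from rig import manip
np.set_printoptions(precision=4,suppress=True)
def back(info,px,z):
    px=np.asarray(px,float).reshape(-1,1,2)
    n=cv2.undistortPoints(px,info["camera_matrix"],np.array([info["k1"],0,0,0]))[:,0]
    R,t=np.array(info["R"]),np.array(info["t"]); C=-R.T@t
    d=np.c_[n,np.ones(len(n))]@R
    return C+d*((z-C[2])/d[:,2])[:,None]
def proj(info,X):
    return cv2.projectPoints(np.asarray(X,float).reshape(-1,3),cv2.Rodrigues(np.array(info["R"]))[0],np.array(info["t"]),info["camera_matrix"],np.array([info["k1"],0,0,0.]))[0][:,0]
E
python3 - <<'E'
from h import *
I=manip.camera_info("top")
c=lambda l:np.array(l)/4.2+[239.6,114.6]
def q(n,l,z,crop=True):
    P=back(I,c(l) if crop else np.array(l),z)[:,:2]
    print(n,P.mean(0),z)
    if len(P)==4: print("  sides",[np.linalg.norm(P[i]-P[i-1]).round(4) for i in range(4)],"dir",np.degrees(np.arctan2(*(P[0]+P[3]-P[1]-P[2])))*1)
q("shelf",[(34,58),(545,22),(586,497),(65,538)],.11)
q("dishrim",[(157,407)],.126);q("tip",[(152,402)],.182)
q("cap",[(320,395)],.202);q("body",[(320,400)],.174)
q("foot",[(421,353),(529,349),(534,431),(427,438)],.12);q("disc",[(488,384)],.205)
q("box",[(206,196),(352,192),(354,287),(208,290)],.15);q("jar",[(82,213)],.158)
q("tray",[(181,174),(226,176),(217,282),(171,279)],.014,False)
q("mat",[(426,208),(473,218),(465,257),(417,248)],.004,False)
E
```

```text
shelf [0.5897 0.0306] 0.11
  sides [np.float64(0.2693), np.float64(0.2888), np.float64(0.2684), np.float64(0.2879)] dir -4.852857914610724
dishrim [0.5151 0.1114] 0.126
tip [0.515  0.1078] 0.182
cap [0.5182 0.0229] 0.202
body [0.5172 0.023 ] 0.174
foot [ 0.5248 -0.0631] 0.12
  sides [np.float64(0.0466), np.float64(0.0594), np.float64(0.0451), np.float64(0.0587)] dir -3.425570744691245
disc [ 0.5242 -0.0596] 0.205
box [0.6026 0.0451] 0.15
  sides [np.float64(0.0503), np.float64(0.0776), np.float64(0.0509), np.float64(0.0772)] dir -1.9507676365616582
jar [0.6153 0.1491] 0.158
tray [0.4775 0.326 ] 0.014
  sides [np.float64(0.2726), np.float64(0.1187), np.float64(0.2739), np.float64(0.1197)] dir 2.4673258787521646
mat [ 0.4687 -0.3182] 0.004
  sides [np.float64(0.108), np.float64(0.1291), np.float64(0.1055), np.float64(0.1303)] dir 10.848955957957983
```

Sizes agree with the spec: the shelf sides come out at 269×288, the foot at 46×59 and the box at 50×77. Cap and body, and rim and tip, agree to within 4 mm. I'll hover the wrist camera and overlay the model outlines to check before the first grasp.

```bash
cat >> h.py <<'E'
dish=np.array([.515,.110]); atom=np.array([.5177,.023]); mirr=np.array([.5245,-.0615]); box=np.array([.6026,.0451])
YM,YB,YT,YMAT=np.radians([3.4,2.0,-2.5,-10.8])
tray=np.array([.4775,.326]); mat=np.array([.4687,-.3182])
def circ(c,r,z): 
    a=np.linspace(0,2*np.pi,40); return np.c_[c[0]+r*np.cos(a),c[1]+r*np.sin(a),a*0+z]
def rect(c,lx,ly,yaw,z):
    p=np.array([(1,1),(-1,1),(-1,-1),(1,-1),(1,1)])*[lx/2,ly/2]; co,s=np.cos(yaw),np.sin(yaw)
    return np.c_[p@np.array([[co,s],[-s,co]])+c,np.full(5,z)]
def overlay(name,fn,curves,s=1):
    I=manip.camera_info(name); im=manip.read_camera(name)[:,:,::-1].copy(); 
    im=cv2.resize(im,None,fx=1.25,fy=1.25)
    for c in curves: cv2.polylines(im,[np.int32(proj(I,c)*1.25)],False,(255,0,255),1)
    cv2.imwrite(fn,im)
E
python3 - <<'E'
from h import *
manip.movep([.47,.03,.36],[np.pi,0,np.pi/2]); manip.hold(.3)
print(manip.get_obs()["tool_pos"],manip.get_obs()["q"],manip.get_obs()["time"])
b=.11
C=[circ(dish,.034,b+.016),circ(dish,.009,b+.066),circ(atom,.011,b+.092),circ(atom,.021,b+.001),rect(mirr,.046,.06,YM,b+.01),rect(mirr,.01,.07,YM,b+.06),rect(box,.05,.08,YB,b+.04),rect(tray,.28,.12,YT,.014),rect(mat,.1,.13,YMAT,.004)]
overlay("wrist","pics/w1.png",C)
E
```

```text
[0.4701 0.0297 0.3599] [-0.0743 -0.0419 -0.1206  1.4924 -0.0001  1.4972] 2.8
```

View pics/w1.png

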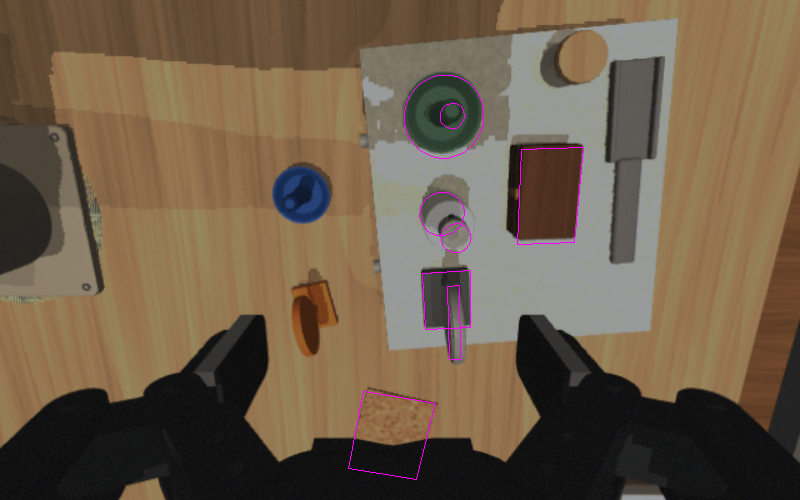

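The outlines in the wrist view fall on the dish (443,116), the atomiser cap (455,237), the mirror foot (446,299), the box (548,195) and the mat edge, all within about 2 mm. The fingers close along x. Now I move the dish, starting with the grasp.

```bash
cat >> h.py <<'E'
D=lambda yaw:[np.pi,0,np.pi/2+yaw]
UP=.12
def pick(c,z,yaw,op,up=UP):
    manip.grip(op)
    o=manip.get_obs()["tool_pos"]
    manip.move_linear([c[0],c[1],max(o[2],z+up)],D(yaw),.3)
    if o[2]>z+up+.01: manip.move_linear([c[0],c[1],z+up],None,.3)
    manip.move_linear([c[0],c[1],z],None,.12); st("down")
    manip.grip(0); st("grip")
    manip.move_linear([c[0],c[1],z+up],None,.15); st("up")
def place(c,z,yaw,op,hz,up=UP):
    o=manip.get_obs()["tool_pos"]
    manip.move_linear([o[0],o[1],hz],None,.2) if hz>o[2]+.003 else None
    manip.move_linear([c[0],c[1],hz],D(yaw),.22)
    manip.move_linear([c[0],c[1],z+.02],None,.2)
    manip.move_linear([c[0],c[1],z],None,.05); st("placed")
    manip.grip(op); manip.move_linear([c[0],c[1],max(z+up,.2)],None,.25); st("off")
def st(m):
    o=manip.get_obs(); print(m,o["tool_pos"],"gap %.4f gf %.1f F"%(o["finger_gap"],o["grasp_force"]),o["force"],"t %.1f"%o["time"])
def slot(k): return tray+k*np.array([np.cos(YT),np.sin(YT)])
# TCP height above the thing's underside, opening, slot, pose
T=dict(dish=(dish,.031,.05,slot(.085),0.),atom=(atom,.029,.062,slot(0),0.),mirr=(mirr,.056,.05,slot(-.085),YM))
def to_tray(n):
    c,h,op,s,y=T[n]; pick(c,.11+h,y,op); place(s,.0045+h,YT,op,.11+h+UP)
def to_shelf(n):
    c,h,op,s,y=T[n]; pick(s,.0045+h,YT,op,.18 if n!="x" else UP); place(c,.1105+h,y,op,.11+h+UP)
E
python3 - <<'E'
from h import *
to_tray("dish")
E
```

```text
down [0.5159 0.1101 0.142 ] gap 0.0499 gf 0.0 F [0.2637 0.3875 0.8165] t 5.4
grip [0.5157 0.11   0.1418] gap 0.0166 gf 58.8 F [ 0.0186 -0.6422  2.0851] t 5.8
up [0.5141 0.1099 0.2597] gap 0.0167 gf 58.5 F [ 0.0705 -0.2325 -2.3134] t 6.7
placed [0.5624 0.3223 0.0358] gap 0.0165 gf 59.3 F [-1.7591  0.3274  4.186 ] t 9.6
off [0.5615 0.3219 0.1986] gap 0.0499 gf 0.0 F [-0.7955 -0.5724 -0.4059] t 10.8
```

```bash
python3 - <<'E'
from h import *
to_tray("atom"); print(); to_tray("mirr")
manip.move_linear([.45,.2,.42],None,.3)
manip.hold(.3)
b=.004
s=[T[n][3] for n in("dish","atom","mirr")]
overlay("top","pics/t2.png",[rect(box,.05,.08,YB,.15),rect(tray,.28,.12,YT,.014),rect(mat,.1,.13,YMAT,.004),circ(s[0],.034,b+.016),circ(s[1],.011,b+.092),rect(s[2],.046,.06,YT,b+.01)])
E
```

```text
down [0.5185 0.023  0.1398] gap 0.0622 gf 0.0 F [-1.05    0.1361  0.4371] t 13.4
grip [0.5188 0.0229 0.1403] gap 0.0405 gf 60.9 F [-0.2894 -0.0898  4.9877] t 13.7
up [0.5168 0.0231 0.2577] gap 0.0404 gf 60.6 F [-0.1325 -0.4083 -1.4189] t 14.7
placed [0.4777 0.3262 0.0342] gap 0.0410 gf 61.5 F [-1.8101 -1.1419  6.5192] t 17.9
off [0.4766 0.3255 0.1986] gap 0.0618 gf 0.0 F [-0.291  -0.6107 -0.2303] t 19.1

down [ 0.5253 -0.0616  0.1669] gap 0.0499 gf 0.0 F [-0.6896 -0.3867 -0.1692] t 22.0
grip [ 0.5247 -0.0616  0.1664] gap 0.0092 gf 61.9 F [-0.8301 -0.1159  0.8535] t 22.5
up [ 0.5237 -0.0613  0.2847] gap 0.0092 gf 61.4 F [ 0.4441 -0.3669 -3.3631] t 23.4
placed [0.3922 0.3296 0.0603] gap 0.0091 gf 62.0 F [-2.1981 -0.3808  1.0973] t 27.2
off [0.392  0.3293 0.199 ] gap 0.0499 gf 0.0 F [ 0.6101 -0.6171 -0.9019] t 28.3
```

View pics/t2.png

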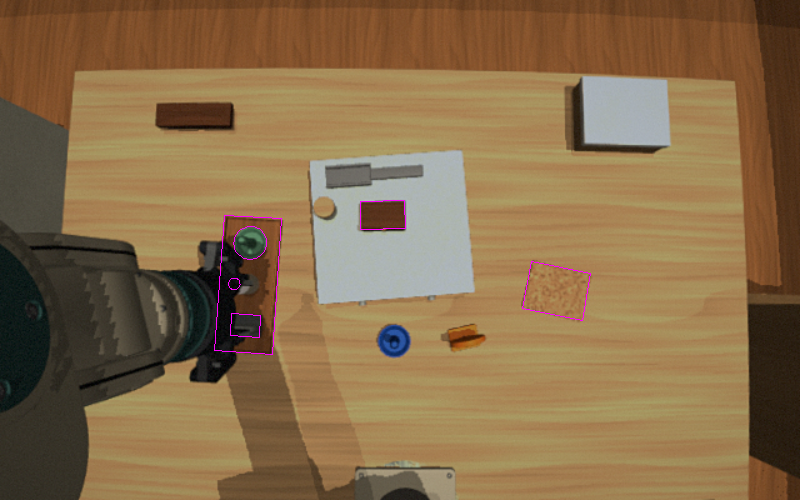

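The top view shows the dish at (250,242) and the mirror at (245,325) in the tray; the hand half hides the atomiser. The box (383,215) and the mat (557,291) fit their outlines. I'll move over the box and check the tray with the scene camera.

```bash
python3 - <<'E'
from h import *
manip.move_linear([.60,.045,.36],D(YB),.3)
manip.hold(.2)
I=manip.camera_info("scene"); im=manip.read_camera("scene")[:,:,::-1].copy()
b=.004; s=[T[n][3] for n in("dish","atom","mirr")]
im=cv2.resize(im,None,fx=3,fy=3,interpolation=cv2.INTER_CUBIC)
for c in [circ(s[0],.034,b+.016),circ(s[1],.011,b+.092),circ(s[1],.021,b),rect(s[2],.046,.06,YT,b+.01),rect(s[2],.01,.07,YT,b+.06)]: cv2.polylines(im,[np.int32(proj(I,c)*3)],False,(255,0,255),1)
cv2.imwrite("pics/s3.png",im[700:1200,1050:1650])
E
```

```text
(no output)
```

View pics/s3.png

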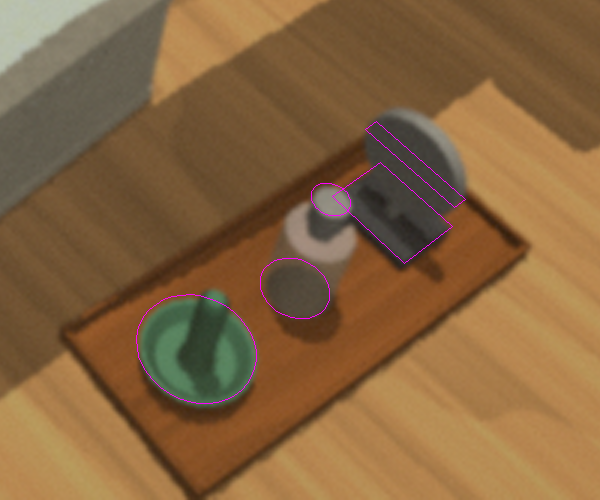

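In the crop the dish (197,350), the atomiser (310,245) and the mirror (410,190) all stand upright on the tray floor where they were predicted. Now the box.

```bash
python3 - <<'E'
from h import *
pick(box,.123,YB,.070); place(mat,.0185,YMAT,.075,.25)
manip.move_linear([.55,0,.36],D(0),.3); manip.hold(.2)
overlay("top","pics/t4.png",[rect(mat,.05,.08,YMAT,.044),rect(mat,.1,.13,YMAT,.004)])
E
python3 -c "
import cv2;a=cv2.imread('pics/t4.png');cv2.imwrite('pics/t4c.png',cv2.resize(a[240:340,490:630],None,fx=5,fy=5))"
```

```text
down [0.6035 0.0451 0.1241] gap 0.0700 gf 0.0 F [ 0.4083 -0.1956  0.3384] t 33.1
grip [0.6038 0.0451 0.1244] gap 0.0490 gf 65.3 F [ 0.26   -0.5459  4.7083] t 33.4
up [0.6016 0.0451 0.2414] gap 0.0487 gf 64.8 F [ 0.1323 -0.66   -2.2538] t 34.4
placed [ 0.4687 -0.3183  0.0184] gap 0.0488 gf 65.0 F [-0.1408  0.3207 -0.5143] t 38.3
off [ 0.4679 -0.3175  0.1986] gap 0.0750 gf 0.0 F [-0.3007  0.124  -0.2188] t 39.6
```

View pics/t4c.png

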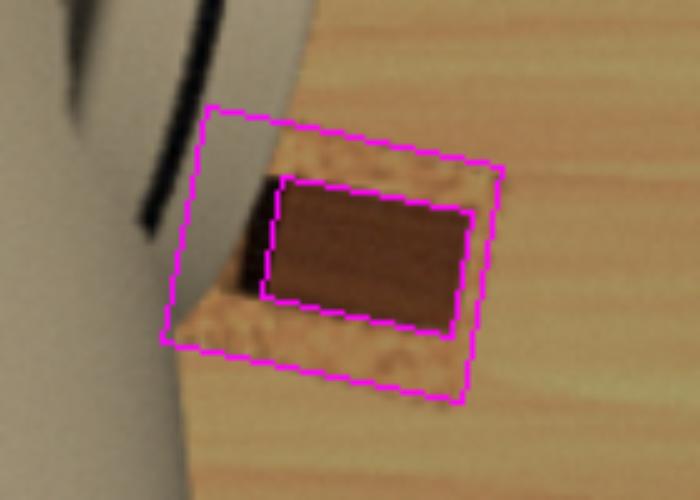

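In the crop the box top (365,258) sits on its predicted outline, central on the mat (330,255) and aligned with it. Now I return the mirror, the atomiser and the dish.

```bash
python3 - <<'E'
from h import *
for n in("mirr","atom","dish"): to_shelf(n); print()
manip.move_linear([.40,.25,.32],None,.3); manip.hold(.3)
b=.11
for m in("scene","top"):
  overlay(m,f"pics/{m}5.png",[circ(dish,.034,b+.016),circ(dish,.009,b+.066),circ(atom,.011,b+.092),circ(atom,.021,b+.001),rect(mirr,.046,.06,YM,b+.01),rect(mirr,.01,.07,YM,b+.06),rect(mat,.05,.08,YMAT,.044)])
a=cv2.imread("pics/scene5.png");cv2.imwrite("pics/scene5c.png",cv2.resize(a[150:370,240:540],None,fx=2.6,fy=2.6))
a=cv2.imread("pics/top5.png");cv2.imwrite("pics/top5c.png",cv2.resize(a[140:350,290:610],None,fx=2.4,fy=2.4))
E
```

```text
down [0.3932 0.3301 0.0613] gap 0.0503 gf 0.0 F [-0.478  -0.9922  0.3059] t 45.1
grip [0.3928 0.3299 0.0608] gap 0.0091 gf 59.9 F [ 0.5554 -0.3181  2.18  ] t 45.5
up [0.3919 0.3292 0.2393] gap 0.0094 gf 59.4 F [ 0.0356 -0.4355 -1.8659] t 46.9
placed [ 0.5246 -0.0616  0.1668] gap 0.0090 gf 59.9 F [ 0.2233 -0.8928  1.1195] t 50.5
off [ 0.5243 -0.0614  0.2861] gap 0.0499 gf 0.0 F [ 0.2591  0.0116 -0.8774] t 51.6

down [0.4782 0.3264 0.0344] gap 0.0621 gf 0.0 F [0.2683 0.581  0.0997] t 55.4
grip [0.4783 0.3265 0.0345] gap 0.0407 gf 60.7 F [-0.6388 -0.2782  4.236 ] t 55.7
up [0.4767 0.3256 0.2122] gap 0.0407 gf 60.6 F [ 0.1973 -0.518  -1.4279] t 57.0
placed [0.5183 0.0229 0.1405] gap 0.0404 gf 61.5 F [-1.9373 -0.3781  5.6123] t 60.1
off [0.5174 0.023  0.259 ] gap 0.0618 gf 0.0 F [-0.1503  0.2741 -0.79  ] t 61.1

down [0.5632 0.3227 0.0365] gap 0.0500 gf 0.0 F [ 0.1781 -0.2424  0.7922] t 64.5
grip [0.5628 0.3225 0.0361] gap 0.0162 gf 58.7 F [-1.1458  0.8874  2.8988] t 64.9
up [0.5616 0.3219 0.2141] gap 0.0169 gf 58.5 F [ 0.3754 -0.1085 -1.1389] t 66.2
placed [0.5153 0.11   0.1421] gap 0.0162 gf 59.3 F [-1.247  -0.3577  4.0123] t 69.0
off [0.5148 0.1099 0.2611] gap 0.0499 gf 0.0 F [ 0.5617 -0.6009 -0.3864] t 70.0
```

View pics/scene5c.png

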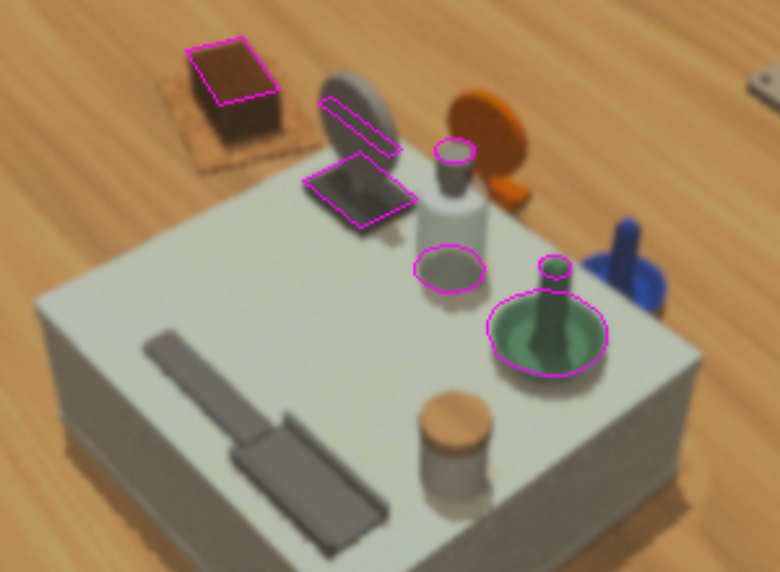

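View pics/top5c.png

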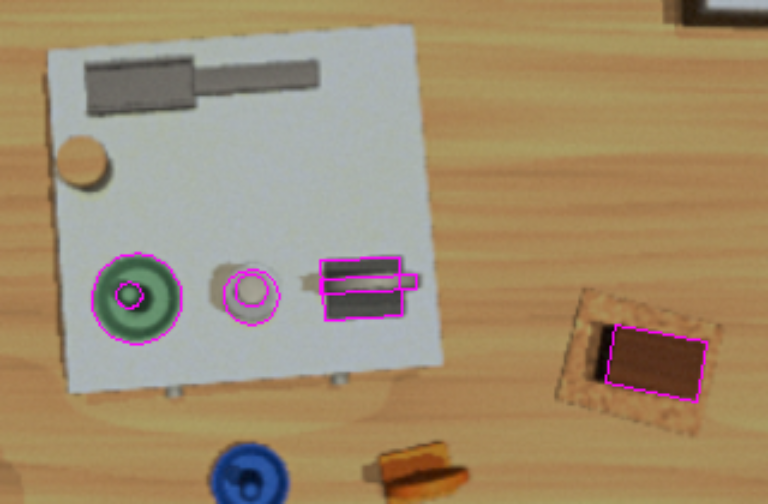

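Both views show the mirror, the atomiser and the dish upright on their start outlines: (362,290), (252,290) and (137,298) in the top crop. The box lies flat in the middle of the mat at (655,362), and the jar and shoe horn have not moved. Handing in.

```bash
python3 -c "
from rig import manip
print(manip.hand_in())"
```

```text
the job is handed in; nothing more can be done
None
```

Handed in at about 71 of the 147 s, with no verdict returned: in the last pictures the cufflink box lies flat mid-mat, the atomiser, mirror and ring dish stand upright on their starting spots, and the jar and shoe horn look unmoved.

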